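# Load a chair slat into the sloped drilling jig

### The arm

A 7-joint arm with a two-finger parallel gripper is mounted at the origin on the work surface. World frame = base frame: x ahead of the robot, y to its left, z up, the work surface at z = 0. Lengths are in mm, angles in rad, forces in N, time in s.
With the tool pointing down it reaches from about 350 to 900 mm from the base axis. Payload 19.9 kg.
Tool frame: the origin (TCP) lies between the finger pads; the fingertips stand 22 mm ahead of it and the grasp point (between the pads) lies 3 mm ahead of it; z points along the fingers, y is the line along which they close (so a half turn about z gives the same grasp; the last joint's range is limited). The gripper opens to 85 mm and grips with 20 to 120 N. Pads are 22 mm wide; open, the fingers measure 114 mm over their backs; the gripper's body (76 mm by 85 mm) begins 54 mm behind the grasp point. The pads swing forward as they close: fully open they stand 13 mm farther back than shut.
Start: joints at [-0.042, 0.417, -0.01, 1.614, 0.005, 1.111, -0.053], TCP at [624.983, 0.004, 253.26] pointing down, gripper open.
Joint ranges: [-2.81, 2.81], [-0.39, 2.02], [-1.27, 1.25], [0.06, 2.57], [-1.19, 4.33], [0.19, 2], [-2.82, 2.82]. Speed limits (rad/s): [1.89, 1.89, 2.39, 2.39, 3.01, 3.01, 3.01].

### API

Orientations are given as a unit quaternion [w, x, y, z].
In Python, from plant import telemetry, eyes, ctrl gives the robot as it stands.
- The arm moves only by the tool send_rows, never from a script. Its argument "rows" is one flat list of numbers, 7 for each row, row after row: the opening, from 0 (shut) to 1 (fully open), then the shift along the tool's x, y, z in units of 0.2 m (1.0 is 0.2 m), then the turn, a rotation vector about the tool's x, y, z in units of pi rad (1.0 is pi rad). A call has 1 to 12 rows; each row is the pose to reach, as a shift and turn from the pose commanded when the call began, along the tool's axes at that moment, turning the shorter way round; what a row does not reach only later rows make up. A row lasts 1/8 s, in which the tool goes at most 62.5 mm and 10.7 degrees, less where a joint would pass 70% of its speed; a pose out of reach is approached as far as the arm can. A call with a number of a shift or a turn outside -1 to 1 is refused whole. A call with a gripper value outside its range is refused whole. The fingers move at their own pace and stop on an object; the grip force is fixed at half the most. Time passes only in rows, so rows that repeat a pose let the fingers close. It gives the time, the measured TCP pose, the force and the opening at its end, in the units of the state.
- telemetry.get_obs(): the state, without advancing time (a new reading comes with each control period).
- eyes.camera(name): name is "scene" or "side" or "wrist"; returns a dict with "color" (400x640x3 uint8, red, green, blue), "camera_matrix" (3x3 intrinsics, pixels), "dist" ([k1, k2, p1, p2, k3] as OpenCV has them; the pictures are not rectified), "xyz" and "orientation" of the camera in the world. Camera axes: x right, y down, z forward; pixel columns grow to the right and rows downward; lengths in mm; the calibration is good to about 2 mm. A picture is of the moment at which its call begins. There is no depth.
- ctrl.job_done(): hands the job in, once; it reports no verdict.
The state is a dict: "time_s": time; "joint_positions": joint angles; "qd": joint speeds; "joint_torque": joint torques, N m; "eef_pos": TCP position; "orientation": TCP orientation; "force": force on the tool from outside, world axes, zero at the start; "torque": the same for the moment, N m; "gripper_width": finger opening in mm.
Only numpy, scipy, OpenCV 4.12 (cv2) and the standard library are available. Lean on these libraries where they do the work, as an engineer would, in place of code of your own. Each camera call takes 0.05 s, during which the arm holds its last target. There are 200 camera calls.

### The job

Draw the orange slat right out of the blue magazine by its exposed end, set it down flat on the open bench and let go, because that end is the one that has to go inside the jig. Take it again farther from that end, lay it flat on the jig's sloping deck with its lower edge against the cleat, and slide the end with the two steel inserts, inserts up, under the clear roof until it is fully home against the stop. Let go and leave the grey slat, the drill, the jar and the mallet where they are.

Things in the scene. Friction and masses are not known exactly. Their poses are not given: they have to be found in the camera images.
- orange_slat_center (a point): centre (half-way up) of the loose orange plastic slat, 180 mm long, 45 mm wide, 22 mm thick, about 170 g. Axes: y along its length, towards the end with the inserts; x across its width; z up out of the face that carries the inserts. At the start it lies in one of the magazine's two bays with its insert end sticking out about 55 to 60 mm; the rest is under the magazine's roof.
- orange_inserts (a point): point on the top face of the orange slat midway between its two steel inserts (14 mm discs), 72 mm from its centre along +y, so 18 mm from that end. Same axes as the slat.
- grey_slat_center (a point): centre of a grey slat, same size, axes and inserts as the orange one, lying in the other bay, 100 mm beside it. Not to be disturbed.
- magazine: fixed blue steel magazine, 166 (x) by 130 (y) by 36 mm high, closed but for two bay mouths in its +y face. Origin: centre of its underside on the bench; +y face 65 mm from it. Bays along y at x = -50 and +50 mm, 53 mm wide, floor 4 mm thick, opening 28 mm high under a 4 mm roof. A slat comes out only along +y; its plain end starts 54 to 60 mm on the -y side of the origin. Open flat bench beyond +y.
- deck: sloping plywood deck of the fixed jig, inclined 35 degrees (0.61 rad); a slat slides off it without the cleat. x: straight up the slope; y: level, along the cleat towards the pocket's end stop; z: square out of the deck. Origin on the deck face, 88 mm above the bench. A fully home slat has its centre at (0, 0, 11 mm), axes as the deck's. Deck face: x -51 to +65, y -100 to +105 mm.
- cleat_end (a point): open end of the aluminium cleat, at its foot on the uphill face: deck x = -22.5, y = -35, z = 0 mm. Axes as the deck's. The cleat is 10 mm high, 10 mm thick and runs along y from here to the end stop at y = +90 mm; the slat's lower long edge rests against its uphill face.
- pocket_mouth (a point): middle of the pocket's mouth on the deck face: deck x = +2, y = +25, z = 0 mm. Axes as the deck's. The pocket runs 65 mm along +y from here to its end stop, 49 mm wide, 26 mm high under a clear roof 5 mm thick (no fingers fit in). A flared lip above and a flared cheek uphill lead in over the 17 mm before the mouth; nothing there is over 38 mm above the deck.
- drill: red and black cordless drill standing upright on its battery, about 200 mm high, origin under its battery. Bystander.
- jar: clear jar with a black lid, 64 mm diameter, 70 mm high, origin at the centre of its underside. Bystander.
- mallet: small mallet with a wooden handle, 240 mm long, lying on the bench, its x axis along the handle. Bystander.
There are look-alikes about, which are no part of the job. What is shaped like the part that bears orange_slat_center but green or turquoise is not meant.

How it is judged:
By the outcome, as a careful person would: the job done as asked, in the order asked, and still so for the second after the job is handed in, with the robot touching nothing.
It also fails if it takes over 64 s, if anything falls off the work surface, if the arm or the gripper's body presses on something with over 40 N, if the wrist force passes 120 N, or if a joint passes its speed limit or range.

## Working session

There is one attempt and no reset: what is moved stays moved. The work goes in short steps, Python scripts to look and compute and a tool call to move; the robot and the scene stay as the last step left them, time stands still between calls to the robot, and variables do not carry over. Pictures are saved under pics/ and viewed, on a budget of 10 in all, crops included, one or two more only if the job needs it, and the job is handed in when it is done.

Besides the shell and the picture viewer there is one more tool, called after ">>>" as name(argument=value, ...) on one line, values as JSON. send_rows: Moves the arm, as the interface text tells. Its arguments: {"type":"object","properties":{"rows":{"type":"array"}},"required":["rows"]}

```bash
ls; mkdir -p pics
cat > h.py <<'E'
import numpy as np, cv2
from plant import telemetry, eyes, ctrl
from scipy.spatial.transform import Rotation as R
def q2r(q): return R.from_quat([q[1],q[2],q[3],q[0]])
def snap(n,f):
    c=eyes.camera(n); cv2.imwrite('pics/'+f+'.png',c['color'][...,::-1])
    import pickle; pickle.dump(c,open('pics/'+f+'.pkl','wb')); return c
def load(f):
    import pickle; return pickle.load(open('pics/'+f+'.pkl','rb'))
def ray(c,px):
    u=cv2.undistortPoints(np.array(px,float).reshape(-1,1,2),np.array(c['camera_matrix'],float),np.array(c['dist'],float)).reshape(-1,2)
    d=np.c_[u,np.ones(len(u))]; return np.array(c['xyz'],float),q2r(c['orientation']).apply(d)
def atz(c,px,z):
    o,d=ray(c,px); z=np.broadcast_to(z,len(d)); return o+d*((z-o[2])/d[:,2])[:,None]
def proj(c,P):
    r=q2r(c['orientation']).inv(); Pc=r.apply(np.atleast_2d(P)-np.array(c['xyz']))
    return cv2.projectPoints(Pc,np.zeros(3),np.zeros(3),np.array(c['camera_matrix'],float),np.array(c['dist'],float))[0].reshape(-1,2)
E
python3 - <<'E'
from h import *
a=snap('scene','s0');b=snap('side','d0');
for c in(a,b):print(c['xyz'],c['orientation'],c['camera_matrix'])
cv2.imwrite('pics/both.png',cv2.resize(np.vstack([a['color'],b['color']])[...,::-1],None,fx=.75,fy=.75))
print(telemetry.get_obs())
E
```

```text
pics
[1350.25729934 -461.40363871 1250.33515947] [-0.25543847  0.79621054  0.52306613 -0.16492967] [[455.89089345   0.         315.43160569]
 [  0.         455.89089345 206.23083443]
 [  0.           0.           1.        ]]
[  356.39268305 -1240.18589002  1469.54178162] [-0.33744802  0.93531917 -0.10270271  0.02755051] [[501.27719131   0.         312.21507652]
 [  0.         501.27719131 197.08837497]
 [  0.           0.           1.        ]]
{'time_s': 0.1, 'joint_positions': array([-0.04148269,  0.41793322, -0.01029169,  1.6141281 ,  0.00467728,
        1.11069497, -0.05299528]), 'qd': array([-0.00201102, -0.001705  ,  0.00014923, -0.00076678,  0.00062984,
       -0.00140283,  0.0017227 ]), 'joint_torque': array([ 7.36347683e-04, -8.65828443e+01,  6.80071078e-01, -4.35639203e+01,
        1.91787863e-02,  5.01704752e-03, -1.23103691e-04]), 'eef_pos': array([ 6.24703868e+02, -1.91321724e-02,  2.52705103e+02]), 'orientation': array([-3.76764381e-04,  7.07115496e-01,  7.07097837e-01, -4.27530036e-04]), 'force': array([-0.49527323,  0.19542953,  0.03519005]), 'torque': array([0.00036821, 0.03441506, 0.00661261]), 'gripper_width': 85.55169861213426}
```

View pics/both.png

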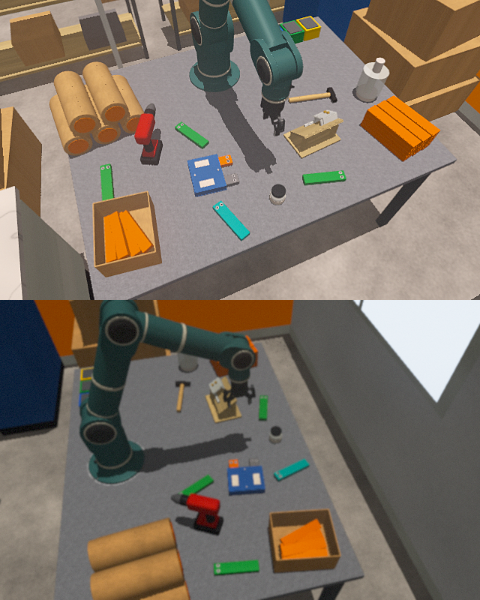

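The whole orange slat candidates are:
- the exposed end in the blue magazine, scene px (301,212)
- loose orange pieces in the box, (170,310)
- the orange stack on the right, (533,170)

Green and turquoise look-alikes are at (255,178), (432,237), (142,240) and (308,293). The one in the magazine is meant; I'll check it in a close crop.

Run:
```python
from h import *
a=load('s0')['color'];
cv2.imwrite('pics/c1.png',cv2.resize(a[145:265,240:400][...,::-1],None,fx=5,fy=5,interpolation=cv2.INTER_CUBIC))
b=load('d0')['color']
cv2.imwrite('pics/c2.png',np.vstack([cv2.resize(a[135:215,360:480][...,::-1],(600,400),interpolation=cv2.INTER_CUBIC)]))
```

```text
(no output)
```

View pics/c1.png

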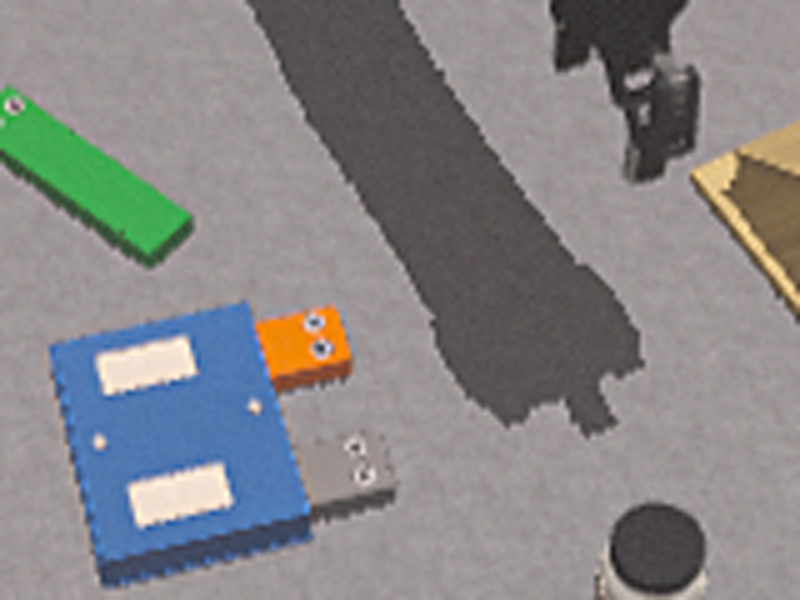

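View pics/c2.png

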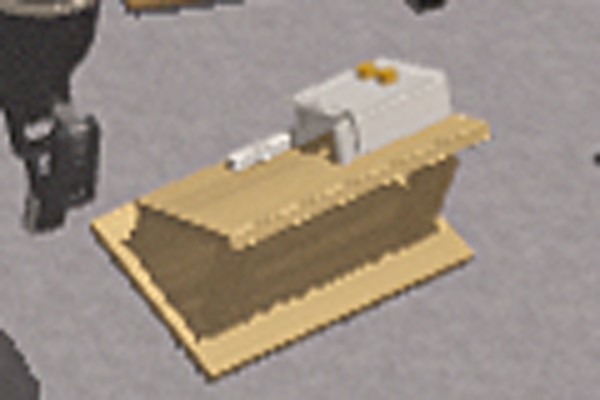

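```bash
cat >> h.py <<'E'
from scipy.optimize import least_squares
def fit(views,z0,x0,tilt=0):
    # views: list of (cam, model pts Nx3, px Nx2); pose = x,y,yaw
    def pose(p): return R.from_euler('z',p[2])*R.from_euler('y',-tilt)
    f=lambda p: np.concatenate([(proj(c,pose(p).apply(M)+[p[0],p[1],z0])-np.array(px,float)).ravel() for c,M,px in views])
    s=least_squares(f,x0,x_scale=[100,100,1]); return s.x,s.fun.reshape(-1,2)
E
python3 - <<'E'
from h import *
np.set_printoptions(suppress=True,precision=2)
a=load('s0')
px=np.array([(248,303),(310,520),(100,560),(52,347)])/5+[240,145]
print(atz(a,px,36))
M=np.array([(-83,65,36),(83,65,36),(83,-65,36),(-83,-65,36)],float)
for k in range(2):
    P=atz(a,px,36).mean(0)
    m=min((fit([(a,M,px)],0,[P[0],P[1],y]) for y in(0,1.57,3.14,-1.57)),key=lambda r:(r[1]**2).sum())
print('mag',m)
ins=np.array([(315,322),(320,348)])/5+[240,145]; I=atz(a,ins,26); print('ins',I,I.mean(0))
o=np.array([(256,322),(335,305),(350,352),(275,378)])/5+[240,145]; print(atz(a,o,26))
jp=np.array([(240,240),(490,125),(228,162)])/5+[360,135]
J=np.array([(65,-100,0),(65,105,0),(-32.5,-35,10)],float)
print('jig',fit([(a,J,jp)],88,[650,150,0.2],0.6109))
E
```

```text
[[ 525.15 -189.03   36.  ]
 [ 692.04 -214.29   36.  ]
 [ 667.46 -341.71   36.  ]
 [ 507.58 -317.97   36.  ]]
mag (array([ 598.  , -265.69,   -0.15]), array([[ 0.17,  0.15],
       [-0.22, -0.55],
       [-0.01,  0.8 ],
       [ 0.07, -0.45]]))
ins [[ 549.95 -152.09   26.  ]
 [ 570.3  -157.03   26.  ]] [ 560.12 -154.56   26.  ]
[[ 534.65 -187.61   26.  ]
 [ 542.53 -134.73   26.  ]
 [ 580.91 -140.34   26.  ]
 [ 580.44 -192.67   26.  ]]
jig (array([589.59, 256.96,   0.1 ]), array([[-0.5 ,  0.43],
       [ 0.34, -0.47],
       [ 0.18, -0.03]]))
```

Crop 1 shows the orange insert end at scene px (303,213) beside the grey one (313,235). Crop 2 shows the jig: uphill edge px (408,183)–(458,160), cleat end (406,167), pocket to the right. Moving to hover over the orange end.

```bash
cat >> h.py <<'E'
def go(p,rot,ref=None):
    s=telemetry.get_obs() if ref is None else ref
    r0=q2r(s['orientation']); 
    np.set_printoptions(suppress=True,precision=4)
    print('t',round(s['time_s'],2),'pos',s['eef_pos'],'w',round(s['gripper_width'],1),'F',s['force'])
    print('shift',r0.inv().apply(np.array(p)-s['eef_pos'])/200,'turn',(r0.inv()*rot).as_rotvec()/np.pi)
D0=R.from_matrix(np.array([[0,1,0],[1,0,0],[0,0,-1.]]))  # tool x->wy, y->wx, z->-wz
def down(yaw): return R.from_euler('z',yaw)*D0
DECK=lambda yaw: R.from_euler('z',yaw)*R.from_euler('y',-0.6109)
E
python3 - <<'E'
from h import *
go([559,-162.5,170],down(-.15))
E
```

```text
t 0.1 pos [624.7039  -0.0191 252.7051] w 85.6 F [-0.4953  0.1954  0.0352]
shift [-0.8124 -0.328   0.414 ] turn [-0.0004  0.      0.0477]
```

>>> send_rows(rows=[1,-0.4,-0.16,0.2,0,0,0.024,1,-0.812,-0.33,0.41,0,0,0.048,1,-0.812,-0.33,0.41,0,0,0.048,1,-0.812,-0.33,0.41,0,0,0.048,1,-0.812,-0.33,0.41,0,0,0.048,1,-0.812,-0.33,0.41,0,0,0.048])

```text
time_s: 0.85
eef_pos: [559.8, -161.0, 171.8]
orientation: [0.0, 0.758, 0.653, 0.0]
force: [0.4, 0.9, 0.1]
gripper_width: 85.4
```

Run:
```python
from h import *
w=snap('wrist','w1'); a=snap('side','d1'); s=snap('scene','s1')
print(w['xyz'],w['orientation'],telemetry.get_obs()['eef_pos'])
o=cv2.resize(a['color'][95:185,250:350][...,::-1],(400,360),interpolation=cv2.INTER_CUBIC)
o2=cv2.resize(s['color'][135:215,360:480][...,::-1],(540,360),interpolation=cv2.INTER_CUBIC)
im=cv2.resize(w['color'][...,::-1],(384,240)); 
cv2.imwrite('pics/w1v.png',w['color'][...,::-1]); cv2.imwrite('pics/j1.png',cv2.resize(np.hstack([o]),(800,600)[:2] if 0 else (660,594)))
```

```text
[569.62392761 -89.25445899 291.57184949] [ 0.14496749  0.98663439 -0.07367388 -0.01044825] [ 559.55422592 -161.348211    171.64809456]
```

View pics/w1v.png

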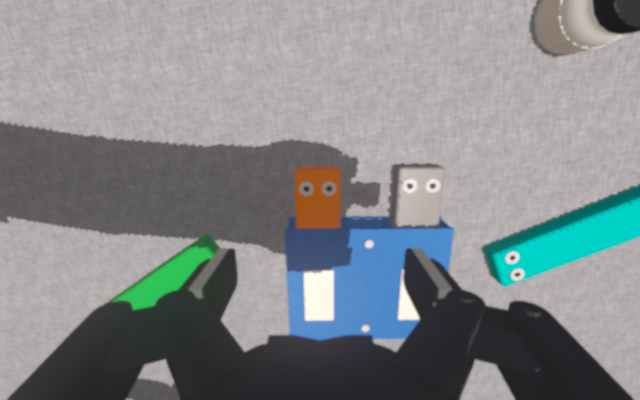

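View pics/j1.png

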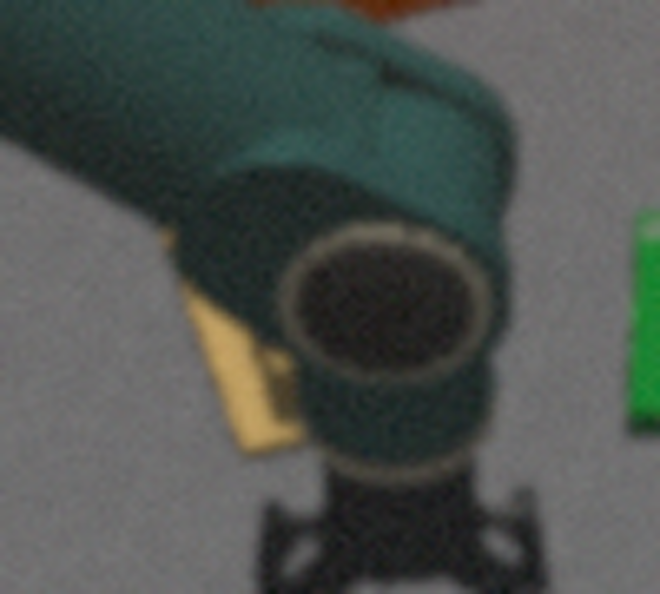

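The wrist view shows the orange end under the gripper, with inserts at (306,188) and (329,188), and the grey one to its right. The side view of the jig is blocked by the arm.

Run:
```python
from h import *
w=load('w1'); np.set_printoptions(suppress=True,precision=1)
I=atz(w,[(306,188),(329,188)],26);print(I,I.mean(0))
print(atz(w,[(295.5,170),(341,170),(342,228),(296,228)],26)); print('mag',atz(w,[(287,230),(451,230)],36),'green corner',atz(w,[(212,237)],22))
d=I[1]-I[0];yaw=np.arctan2(d[1],d[0]);print(yaw)
y=-.145;u=np.array([-np.sin(y),np.cos(y),0])
p=I.mean(0)-6*u; p[2]=27; go(p,down(y))
```

```text
[[ 546.5 -154.7   26. ]
 [ 568.4 -158.    26. ]] [ 557.4 -156.3   26. ]
[[ 539.5 -135.8   26. ]
 [ 582.1 -142.2   26. ]
 [ 575.6 -201.1   26. ]
 [ 529.7 -194.2   26. ]]
mag [[ 522.2 -191.    36. ]
 [ 679.8 -214.7   36. ]] green corner [[ 441.7 -192.7   22. ]]
-0.14914500525548166
t 1.0 pos [ 559.5542 -161.3482  171.6481] w 85.5 F [ 0.1811 -0.0965  0.3432]
shift [-0.0069 -0.0145  0.7232] turn [ 0.0002 -0.0001 -0.0013]
```

>>> send_rows(rows=[1,-0.005,-0.014,0.3,0,0,0,1,-0.005,-0.014,0.55,0,0,0,1,-0.005,-0.014,0.68,0,0,0,1,-0.005,-0.014,0.72,0,0,0,1,-0.005,-0.014,0.72,0,0,0,0,-0.005,-0.014,0.72,0,0,0,0,-0.005,-0.014,0.72,0,0,0,0,-0.005,-0.014,0.72,0,0,0,0,-0.005,-0.014,0.72,0,0,0,0,-0.005,-0.014,0.72,0,0,0])

```text
time_s: 2.25
eef_pos: [556.5, -163.1, 28.3]
orientation: [0.0, 0.758, 0.652, 0.0]
force: [-2.4, -0.2, 10.2]
gripper_width: 43.9
```

>>> send_rows(rows=[0,0.05,0,0,0,0,0,0,0.15,0,0,0,0,0,0,0.25,0,0,0,0,0,0,0.35,0,0,0,0,0,0,0.45,0,0,0,0,0,0,0.55,0,0,0,0,0,0,0.65,0,0,0,0,0,0,0.75,0,0,0,0,0,0,0.85,0,0,0,0,0,0,0.95,0,0,0,0,0,0,0.95,0,0,0,0,0])

```text
time_s: 3.62
eef_pos: [584.8, 27.2, 27.2]
orientation: [-0.0, 0.758, 0.653, 0.0]
force: [-0.2, -0.5, -2.0]
gripper_width: 43.8
```

Run:
```python
from h import *
s=snap('scene','s2');w=snap('wrist','w2')
a=cv2.resize(s['color'][110:265,240:480][...,::-1],(720,465),interpolation=cv2.INTER_CUBIC)
cv2.imwrite('pics/s2v.png',a); print(telemetry.get_obs()['force'])
```

```text
[ 0.17956932 -0.83841822 -1.44536848]
```

View pics/s2v.png

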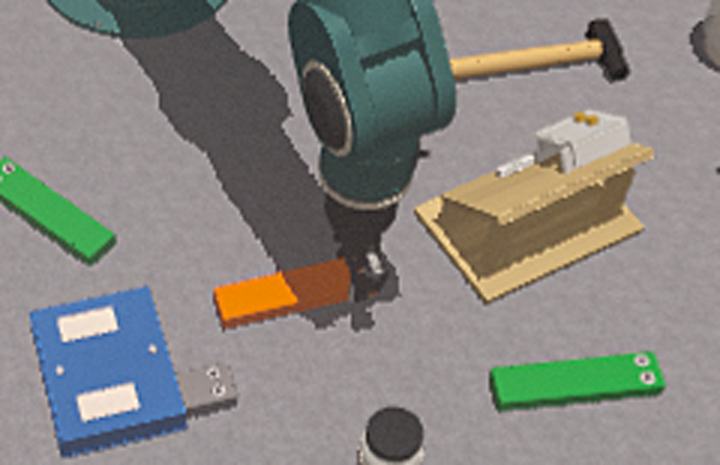

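The picture shows the orange slat fully clear of the magazine, lying on open bench with its plain end at crop (225,305). The grey slat is still in place. Lowering, releasing and lifting.

>>> send_rows(rows=[0,0,0,0.01,0,0,0,0,0,0,0.022,0,0,0,0,0,0,0.022,0,0,0,1,0,0,0.022,0,0,0,1,0,0,0.022,0,0,0,1,0,0,0.022,0,0,0,1,0,0,0.022,0,0,0,1,0,0,-0.1,0,0,0,1,0,0,-0.4,0,0,0,1,-0.3,0,-0.65,0,0,0,1,-0.6,0,-0.65,0,0,0,1,-0.6,0,-0.65,0,0,0])

```text
time_s: 5.22
eef_pos: [565.9, -98.4, 158.3]
orientation: [0.001, 0.76, 0.65, -0.0]
force: [0.3, 1.0, 0.1]
gripper_width: 85.4
```

Run:
```python
from h import *
w=snap('wrist','w3');s=snap('scene','s3');d=snap('side','d3')
a=cv2.resize(w['color'][...,::-1],(480,300)); 
b=cv2.resize(d['color'][95:185,250:350][...,::-1],(320,288),interpolation=cv2.INTER_CUBIC)
c=cv2.resize(s['color'][135:215,360:480][...,::-1],(420,280),interpolation=cv2.INTER_CUBIC)
M=np.zeros((590,800,3),np.uint8);M[:300,:480]=a;M[:288,480:]=b;M[302:582,:420]=c
cv2.imwrite('pics/m3.png',M);print(telemetry.get_obs()['eef_pos'],w['xyz'])
```

```text
[566.52919663 -93.40039591 157.00828296] [576.25414897 -26.56115527 277.98317246]
```

View pics/m3.png

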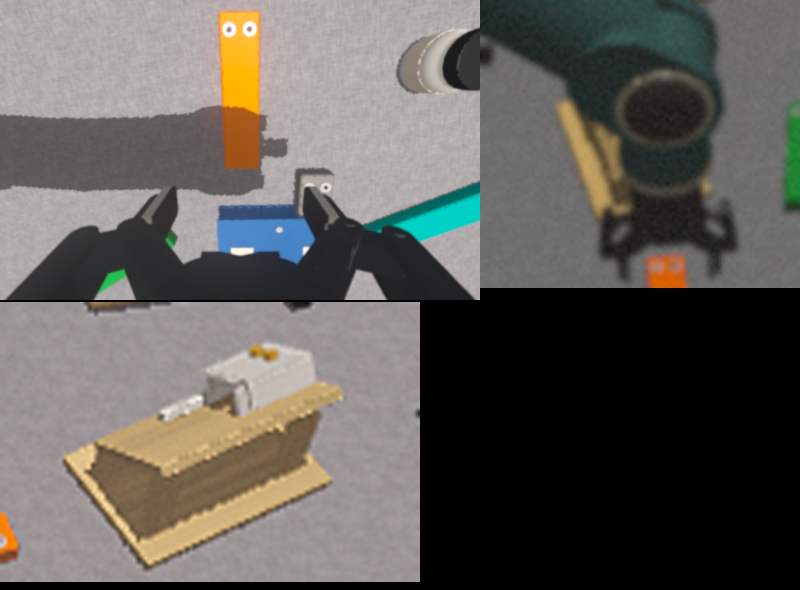

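The wrist view shows the slat flat on the bench, inserts up at full px (305,39) and (332,39), plain end at (299–347,224).

Run:
```python
from h import *
w=load('w3'); np.set_printoptions(suppress=True,precision=1)
I=atz(w,[(305.3,38.7),(332,38.7),(298.7,224),(346.7,224)],22);print(I)
i=I[:2].mean(0);e=I[2:].mean(0);u=(i-e);L=np.linalg.norm(u);u/=L;yaw=np.arctan2(-u[0],u[1]);print(L,yaw)
c=(i-72*u+e+90*u)/2; print('c',c)
p=c-60*u;p[2]=26;go(p,down(yaw))
```

```text
[[ 574.    32.1   22. ]
 [ 595.2   28.7   22. ]
 [ 540.4 -124.3   22. ]
 [ 586.3 -131.6   22. ]]
159.80183201431208 -0.13334081935324327
c [575.2 -39.9  22. ]
t 5.38 pos [566.5292 -93.4004 157.0083] w 85.3 F [ 0.069   1.0424 -0.335 ]
shift [-0.0289  0.0082  0.655 ] turn [-0.0001 -0.0001 -0.0056]
```

>>> send_rows(rows=[1,-0.04,0.008,0.25,0,0,-0.005,1,-0.04,0.008,0.5,0,0,-0.005,1,-0.04,0.008,0.63,0,0,-0.005,1,-0.04,0.008,0.655,0,0,-0.005,1,-0.04,0.008,0.655,0,0,-0.005,0,-0.04,0.008,0.655,0,0,-0.005,0,-0.04,0.008,0.655,0,0,-0.005,0,-0.04,0.008,0.655,0,0,-0.005,0,-0.04,0.008,0.655,0,0,-0.005,0,-0.04,0.008,0.655,0,0,-0.005,0,-0.04,0.008,0.655,0,0,-0.005])

```text
time_s: 6.75
eef_pos: [567.4, -101.9, 27.3]
orientation: [0.0, 0.753, 0.658, 0.0]
force: [-2.7, 1.8, 11.8]
gripper_width: 43.4
```

```bash
cat >> h.py <<'E'
def deckpose(j,sx,sy,sz,off=(-62,16.3)):
    r=DECK(j[2]); return r.apply([sx,sy+off[0],sz+off[1]])+[j[0],j[1],88], r*D0
E
python3 - <<'E'
from h import *
a=load('s3')
pts=[(163,472),(341,388),(93,447),(158,413)]
jp=np.array([(x/3.5+360,(y-302)/3.5+135) for x,y in pts])-[.35,.35]
J=np.array([(65,-100,0),(65,105,0),(-51,-100,0),(-32.5,-35,10)],float)
j,r=fit([(a,J,jp)],88,[590,250,0.1],0.6109);np.set_printoptions(suppress=True,precision=2);print('jig',j,r)
p,q=deckpose(j,4,-120,11+60);print(p);go(p,q)
E
```

```text
jig [586.47 254.27   0.1 ] [[ 0.01 -0.26]
 [ 0.05 -0.08]
 [ 0.12 -0.22]
 [-0.17  0.59]]
[558.23  68.48 161.8 ]
t 6.75 pos [ 567.421  -101.9278   27.3397] w 43.4 F [-2.7209  1.7803 11.8052]
shift [ 0.8382 -0.1595 -0.6724] turn [-0.1932  0.0229 -0.0728]
```

>>> send_rows(rows=[0,0,0,-0.1,0,0,0,0,0,0,-0.3,0,0,0,0,0,0,-0.55,0,0,0,0,0.1,-0.03,-0.67,-0.03,0.004,-0.01,0,0.25,-0.06,-0.67,-0.07,0.008,-0.03,0,0.4,-0.09,-0.67,-0.11,0.013,-0.04,0,0.55,-0.12,-0.67,-0.15,0.018,-0.056,0,0.7,-0.15,-0.67,-0.18,0.021,-0.068,0,0.838,-0.16,-0.672,-0.193,0.023,-0.073,0,0.838,-0.16,-0.672,-0.193,0.023,-0.073,0,0.838,-0.16,-0.672,-0.193,0.023,-0.073])

```text
time_s: 8.12
eef_pos: [554.1, 38.8, 154.3]
orientation: [0.194, 0.655, 0.706, 0.186]
force: [0.2, -0.7, -3.1]
gripper_width: 43.6
```

Run:
```python
from h import *
w=snap('wrist','w4');s=snap('scene','s4');d=snap('side','d4')
M=np.zeros((598,800,3),np.uint8);M[:400,:640]=w['color'][...,::-1]
M[402:598,:294]=cv2.resize(s['color'][135:215,360:480][...,::-1],(294,196),interpolation=cv2.INTER_CUBIC)
M[402:598,300:518]=cv2.resize(d['color'][95:185,250:350][...,::-1],(218,196),interpolation=cv2.INTER_CUBIC)
cv2.imwrite('pics/m4.png',M);o=telemetry.get_obs();print(o['eef_pos'],o['orientation'],o['force'])
```

```text
[553.78371991  38.43499363 153.82253115] [0.19348352 0.65499591 0.70651761 0.18541132] [-0.55614016 -1.01892722 -2.34373147]
```

View pics/m4.png

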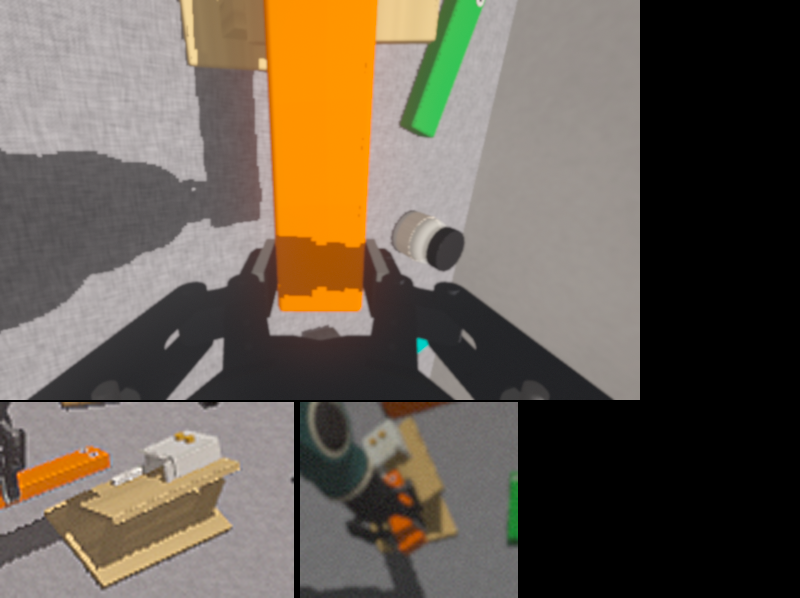

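The slat is held firmly above the deck's near end, inserts up; the deck's near-end corners are at wrist (190,66) and (437,40). The arm stopped 30 mm short, so I'll check the joints.

Run:
```python
from h import *
o=telemetry.get_obs();np.set_printoptions(suppress=True,precision=3);print(o['joint_positions'],o['qd'])
a=load('s3');w=load('w4')
J=np.array([(65,-100,0),(65,105,0),(-51,-100,0),(-32.5,-35,10)],float)
pts=[(163,472),(341,388),(93,447),(158,413)]
jp=np.array([(x/3.5+360,(y-302)/3.5+135) for x,y in pts])-[.35,.35]
Jw=np.array([(65,-100,0)],float)
for V in ([(a,J,jp)],[(a,J,jp),(w,Jw,[(437,40)])]):
    j,r=fit(V,88,[590,250,0.1],0.6109);print(j,r.round(1).tolist())
    rr=DECK(j[2]); print(proj(w,rr.apply([(65,-100,0),(-51,-100,0),(65,-60,0),(-51,-60,0)])+[j[0],j[1],88]))
p,q=deckpose(j,4,-120,71);go(p,q)
```

```text
[ 0.161  0.272 -0.36   2.238  1.013  0.2   -1.042] [-0.02   0.005  0.043 -0.007 -0.123  0.001  0.118]
[586.466 254.271   0.101] [[0.0, -0.3], [0.0, -0.1], [0.1, -0.2], [-0.2, 0.6]]
[[444.229  41.175]
 [258.953  46.318]
 [453.743 -38.611]
 [253.211 -29.275]]
[583.296 255.534   0.072] [[-1.1, -1.6], [0.0, -0.1], [-0.2, -1.7], [-0.3, -0.5], [1.0, 0.1]]
[[437.962  40.144]
 [249.636  40.542]
 [448.416 -40.683]
 [244.928 -36.804]]
t 8.28 pos [553.7837  38.435  153.8225] w 43.3 F [-0.5561 -1.0189 -2.3437]
shift [ 0.1607  0.0152 -0.0432] turn [-0.022   0.009   0.0039]
```

>>> send_rows(rows=[0,0,0,0,0,0,0,0,0,0,0,0,0,0])

```text
time_s: 8.52
eef_pos: [553.9, 38.6, 153.3]
orientation: [0.193, 0.655, 0.706, 0.185]
force: [-0.1, -0.4, -2.5]
gripper_width: 43.8
```

Joint 6 is at its 0.19 limit with this outward tilt. I'll identify the kinematics from the readings and look for a reachable lean.

```bash
cat > kin.py <<'E'
from h import *
import itertools
D=[([-0.04148269,0.41793322,-0.01029169,1.6141281,0.00467728,1.11069497,-0.05299528],[624.70,-0.02,252.7],[-3.76764381e-04,7.07115496e-01,7.07097837e-01,-4.27530036e-04])]
o=telemetry.get_obs(); D.append((o['joint_positions'],o['eef_pos'],o['orientation']))
def rots(q,s):
    r=R.identity();out=[]
    for k,(ax,sg) in enumerate(zip('zyzyzyz',s)):
        r=r*R.from_euler(ax,sg*q[k]);out.append(r)
    return out
E
python3 - <<'E'
from kin import *
np.set_printoptions(suppress=True,precision=4)
for s in itertools.product([1,-1],repeat=3):
    S=(1,1,s[0],1,s[1],1,s[2])
    A=[rots(q,S) for q,_,_ in D]
    C=[a[-1].inv()*q2r(q) for a,(_,_,q) in zip(A,D)]
    print(S,np.degrees((C[0].inv()*C[1]).magnitude()),C[0].as_rotvec())
print(D[1])
E
```

```text
(1, 1, 1, 1, 1, 1, 1) 8.417689541416426 [ 0.0001 -0.0001  1.5708]
(1, 1, 1, 1, 1, 1, -1) 121.83314954692362 [ 0.0001 -0.0001  1.4649]
(1, 1, 1, 1, -1, 1, 1) 107.79012588392483 [-0.0068  0.0061  1.575 ]
(1, 1, 1, 1, -1, 1, -1) 21.037705728497492 [-0.0064  0.0064  1.469 ]
(1, 1, -1, 1, 1, 1, 1) 33.992178389417255 [ 0.0069 -0.0064  1.5897]
(1, 1, -1, 1, 1, 1, -1) 97.22811082396554 [ 0.0065 -0.0067  1.4837]
(1, 1, -1, 1, -1, 1, 1) 134.08741615851176 [ 0.0001 -0.0001  1.5938]
(1, 1, -1, 1, -1, 1, -1) 22.47940115099558 [ 0.0001 -0.0001  1.4878]
(array([ 0.1595,  0.2727, -0.3587,  2.2374,  1.0135,  0.1988, -1.0433]), array([553.8946,  38.6343, 153.2847]), array([0.1931, 0.6551, 0.7065, 0.1855]))
```

Run:
```python
from kin import *
np.set_printoptions(suppress=True,precision=4)
S=(1,)*7
A=[rots(q,S) for q,_,_ in D]
C=[a[-1].inv()*q2r(q) for a,(_,_,q) in zip(A,D)]
print((C[0].inv()*C[1]).as_rotvec(), (q2r(D[1][2])*(A[1][-1]*C[0]).inv()).as_rotvec())
def f(p,mode):
    e=[]
    for q,_,o in D:
        q=np.array(q,float).copy()
        if mode==0: q[3]+=p[0];q[5]-=p[0]
        if mode==1: q[1]+=p[0];q[3]-=p[0]
        if mode==2: q[1]+=p[0];q[3]+=p[1];q[5]-=p[0]+p[1]
        e.append(((rots(q,S)[-1]*R.from_rotvec([0,0,np.pi/2])).inv()*q2r(o)).as_rotvec())
    return np.concatenate(e)
for m in(0,1,2):
    s=least_squares(f,[0.,0.],args=(m,));print(m,s.x,s.fun)
```

```text
[-0.      0.0183 -0.1458] [-0.0595  0.      0.1343]
0 [-0.048  0.   ] [ 0.     -0.0002  0.0003  0.0257 -0.0196 -0.1365]
1 [0.3631 0.    ] [-0.0001  0.0029  0.0021 -0.0042  0.0889 -0.038 ]
2 [ 0.4036 -0.494 ] [-0.0002  0.003   0.0028  0.0381  0.0205 -0.0042]
```

Simple tests don't settle the model, so I'll test reach directly by hovering high above the home region.

Run:
```python
from h import *
j=[585,255,.087]
for sy,sz in((-100,60),(-20,75)):
    p,q=deckpose(j,4,sy,sz);print(p);go(p,q)
r=DECK(j[2]);s=telemetry.get_obs();print(r.inv().apply(s['eef_pos']-np.array([j[0],j[1],88])))
```

```text
[558.73983683  90.09455567 152.79419927]
t 8.53 pos [553.8946  38.6343 153.2847] w 43.8 F [-0.1375 -0.4176 -2.5083]
shift [0.2551 0.0382 0.0169] turn [-0.0222  0.0114 -0.0001]
[543.2171 169.0444 165.0812]
t 8.53 pos [553.8946  38.6343 153.2847] w 43.8 F [-0.1375 -0.4176 -2.5083]
shift [ 0.6521  0.0322 -0.0721] turn [-0.0222  0.0114 -0.0001]
[  -3.3352 -212.8447   82.0353]
```

>>> send_rows(rows=[0,0.1,0.01,-0.07,0,0,0,0,0.25,0.02,-0.07,-0.01,0.005,0,0,0.4,0.03,-0.07,-0.022,0.011,0,0,0.55,0.03,-0.07,-0.022,0.011,0,0,0.65,0.03,-0.07,-0.022,0.011,0,0,0.65,0.03,-0.07,-0.022,0.011,0,0,0.65,0.03,-0.07,-0.022,0.011,0,0,0.65,0.03,-0.07,-0.022,0.011,0])

```text
time_s: 9.52
eef_pos: [543.1, 167.9, 164.3]
orientation: [0.203, 0.645, 0.703, 0.221]
force: [0.2, 0.2, -2.9]
gripper_width: 42.8
```

Run:
```python
from h import *
j=[585,255,.087]
o=telemetry.get_obs();np.set_printoptions(suppress=True,precision=3);print(o['joint_positions'])
p,q=deckpose(j,4,-20,75);go(p,q)
r=DECK(j[2]);print(r.inv().apply(o['eef_pos']-np.array([j[0],j[1],88])))
```

```text
[-0.169  0.272 -0.323  2.234  1.362  0.302 -1.634]
t 9.53 pos [543.1046 167.9184 164.314 ] w 42.8 F [ 0.201   0.2176 -2.901 ]
shift [ 0.0056  0.0031 -0.0026] turn [-0.0002  0.0005 -0.0004]
[  3.388  -83.1119  90.792 ]
```

Reached there with joint 6 at 0.30, so the region is workable. Moving back to the pre-place point, then lowering to a low hover.

Run:
```python
from h import *
j=[585,255,.087]
for a in((6,-95,75),(6,-95,31)):
    p,q=deckpose(j,*a);go(p,q)
```

```text
t 9.53 pos [543.1046 167.9184 164.314 ] w 42.8 F [ 0.201   0.2176 -2.901 ]
shift [-0.3694  0.0135 -0.0019] turn [-0.0002  0.0005 -0.0004]
t 9.53 pos [543.1046 167.9184 164.314 ] w 42.8 F [ 0.201   0.2176 -2.901 ]
shift [-0.3691  0.0137  0.2181] turn [-0.0002  0.0005 -0.0004]
```

>>> send_rows(rows=[0,-0.12,0.013,0,0,0,0,0,-0.25,0.013,0,0,0,0,0,-0.37,0.013,0,0,0,0,0,-0.37,0.013,0.03,0,0,0,0,-0.37,0.013,0.1,0,0,0,0,-0.37,0.013,0.17,0,0,0,0,-0.37,0.013,0.215,0,0,0,0,-0.37,0.013,0.215,0,0,0,0,-0.37,0.013,0.215,0,0,0])

```text
time_s: 10.65
eef_pos: [575.9, 97.1, 130.9]
orientation: [0.203, 0.645, 0.703, 0.221]
force: [0.3, -0.6, -2.3]
gripper_width: 43.3
```

Run:
```python
from h import *
j=[585,255,.087]
o=telemetry.get_obs();np.set_printoptions(suppress=True,precision=3);print(o['joint_positions'])
p,q=deckpose(j,6,-95,31);go(p,q)
w=snap('wrist','w5');s=snap('scene','s5')
M=np.zeros((598,800,3),np.uint8)
M[:300,:400]=cv2.resize(w['color'][0:240,160:480][...,::-1],(400,300))
M[:598,400:]=cv2.resize(s['color'][145:205,380:420+0][...,::-1],(400,598),interpolation=cv2.INTER_CUBIC) if 0 else 0
M=np.vstack([cv2.resize(w['color'][0:130,160:480][...,::-1],(640,260)),cv2.resize(s['color'][145:195,380:476][...,::-1],(640,333),interpolation=cv2.INTER_CUBIC)])
cv2.imwrite('pics/m5.png',M)
```

```text
[ 0.021  0.36  -0.331  2.226  1.744  0.215 -1.85 ]
t 10.65 pos [575.8906  97.1426 130.8671] w 43.3 F [ 0.3266 -0.5606 -2.2672]
shift [-0.0027  0.0004  0.0044] turn [-0.0002  0.0003 -0.0002]
```

View pics/m5.png

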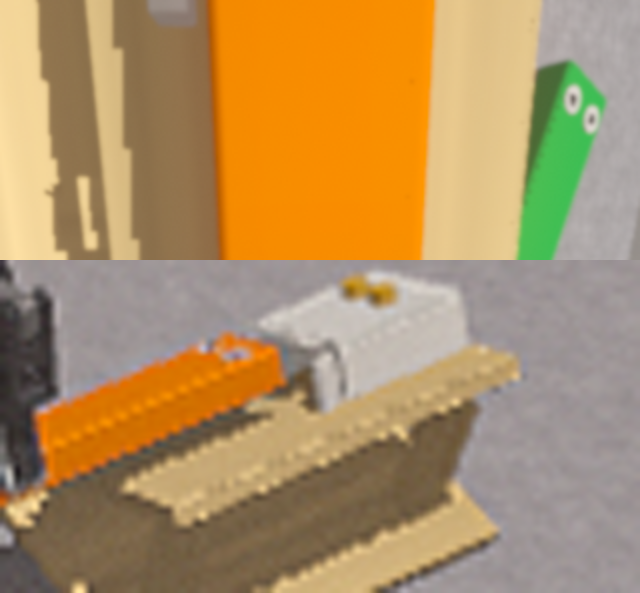

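The scene crop shows the slat parallel to the deck, inserts up at crop (210–235,350), insert end just before the pocket lip. In the wrist crop the cleat end is at (150–195,0–22), left of the slat's lower edge. I'll compare with the projected jig.

Run:
```python
from h import *
w=load('w5');np.set_printoptions(suppress=True,precision=1)
s=load('s3');J=np.array([(65,-100,0),(65,105,0),(-51,-100,0),(-32.5,-35,10)],float)
jp=np.array([(x/3.5+360,(y-302)/3.5+135) for x,y in [(163,472),(341,388),(93,447),(158,413)]])-.35
for j in ([585,255,.087],[586.47,254.27,.101],[583.3,255.5,.072]):
    r=DECK(j[2]);P=lambda a:proj(w,r.apply(a)+[j[0],j[1],88])
    print(j,'cleat foot,top up, top dn',P([(-22.5,-35,0),(-22.5,-35,10),(-32.5,-35,10),(-32.5,-35,0)]).tolist())
    print('up edge',P([(65,-40,0),(65,-100,0)]).tolist(),'low edge',P([(-51,-40,0),(-51,-100,0)]).tolist(), 'slat botL',P([(6-22.5,-60,20),(6+22.5,-60,42),(6-22.5,-60,42)]).tolist(), 'res',np.abs(proj(s,r.apply(J)+[j[0],j[1],88])-jp).max())
```

```text
[585, 255, 0.087] cleat foot,top up, top dn [[267.4799477911457, 15.50792070685543], [263.8192895108389, 8.654681313959884], [243.17283751228803, 8.64316083399018], [248.17944865684453, 15.499937382931904]]
up edge [[435.2673312433388, 26.19024978425432], [423.1051597205633, 142.76028461768007]] low edge [[213.5279402069068, 26.44392324900292], [224.88517484140385, 142.91509574568823]] slat botL [[275.52779596435494, 61.81658833071569], [379.10166693806445, 52.10916935329169], [267.32429936635344, 52.22560316073239]] res 0.9392480038635824
[586.47, 254.27, 0.101] cleat foot,top up, top dn [[270.9300180756365, 18.63517302487918], [267.55384047203995, 12.255510607181094], [247.13555878006377, 12.516849675871612], [251.8258669203472, 18.880654437824063]]
up edge [[437.46165593666313, 27.03835966474648], [426.02713350007184, 142.66124948026746]] low edge [[217.64656881549644, 30.1680964647187], [229.87752222280628, 145.10005439719578]] slat botL [[279.8538601020289, 65.01768409633493], [382.8502587426601, 55.09720060429734], [272.57406493303074, 56.620237930282855]] res 0.5903625431125477
[583.3, 255.5, 0.072] cleat foot,top up, top dn [[263.4792406893098, 12.625709236001796], [259.48678638999183, 5.28649244044567], [238.59147578895306, 4.974894297446355], [243.96511858405137, 12.339686253212818]]
up edge [[432.6345778644369, 25.789320974106175], [419.6956275486171, 143.31998245064932]] low edge [[208.79959971551534, 22.896759755501222], [219.20209800833658, 140.9658403501879]] slat botL [[270.5278686284915, 58.87199802958173], [374.6721858032233, 49.495263015657486], [261.2377790174168, 48.051599687178395]] res 1.7146866556198006
```

The jig sits about 2.5 mm further downhill than modelled, so the slat is about 8 mm uphill of the cleat. Lowering gently.

>>> send_rows(rows=[0,0,0,0.03,0,0,0,0,0,0,0.06,0,0,0,0,0,0,0.08,0,0,0,0,0,0,0.08,0,0,0,0,0,0,0.08,0,0,0])

```text
time_s: 11.38
eef_pos: [585.1, 98.3, 117.6]
orientation: [0.203, 0.645, 0.703, 0.221]
force: [1.3, -0.1, -1.9]
gripper_width: 43.3
```

>>> send_rows(rows=[0,0,0,0.005,0,0,0,0,0,0,0.01,0,0,0,0,0,0,0.01,0,0,0])

```text
time_s: 11.75
eef_pos: [586.3, 98.5, 115.8]
orientation: [0.203, 0.645, 0.703, 0.221]
force: [0.2, 0.5, -2.6]
gripper_width: 43.4
```

>>> send_rows(rows=[0,0,0,0.005,0,0,0,0,0,0,0.005,0,0,0])

```text
time_s: 12.0
eef_pos: [586.8, 98.4, 115.1]
orientation: [0.203, 0.645, 0.703, 0.221]
force: [-4.2, -2.7, 3.3]
gripper_width: 43.5
```

Contact with the deck. Sliding downhill to the cleat.

>>> send_rows(rows=[0,0,-0.01,0,0,0,0,0,0,-0.02,0,0,0,0,0,0,-0.025,0,0,0,0,0,0,-0.025,0,0,0,0])

```text
time_s: 12.5
eef_pos: [582.7, 98.3, 112.2]
orientation: [0.203, 0.645, 0.703, 0.221]
force: [-2.5, 1.1, 5.0]
gripper_width: 43.6
```

>>> send_rows(rows=[0,0,-0.005,0,0,0,0,0,0,-0.01,0,0,0,0,0,0,-0.01,0,0,0,0])

```text
time_s: 12.88
eef_pos: [581.1, 98.1, 111.1]
orientation: [0.203, 0.645, 0.703, 0.221]
force: [-1.3, 0.4, 4.0]
gripper_width: 43.6
```

>>> send_rows(rows=[0,0,-0.005,0,0,0,0,0,0,-0.01,0,0,0,0,0,0,-0.01,0,0,0,0])

```text
time_s: 13.25
eef_pos: [579.5, 97.9, 109.9]
orientation: [0.203, 0.645, 0.703, 0.221]
force: [-1.3, -0.1, 5.2]
gripper_width: 44.0
```

>>> send_rows(rows=[0,0,-0.005,0,0,0,0,0,0,-0.005,0,0,0,0])

```text
time_s: 13.5
eef_pos: [579.1, 97.8, 109.7]
orientation: [0.203, 0.645, 0.703, 0.222]
force: [-0.2, 0.5, 5.5]
gripper_width: 43.5
```

>>> send_rows(rows=[0,0,-0.005,0,0,0,0,0,0,-0.005,0,0,0,0])

```text
time_s: 13.75
eef_pos: [578.7, 97.7, 109.4]
orientation: [0.204, 0.645, 0.702, 0.222]
force: [3.4, 0.6, 6.2]
gripper_width: 43.3
```

>>> send_rows(rows=[0,0,-0.005,0,0,0,0,0,0,-0.005,0,0,0,0])

```text
time_s: 14.0
eef_pos: [578.4, 97.6, 109.2]
orientation: [0.204, 0.645, 0.702, 0.222]
force: [5.7, 1.3, 6.8]
gripper_width: 43.8
```

Run:
```python
from h import *
w=snap('wrist','w6');s=snap('scene','s6')
M=np.vstack([cv2.resize(w['color'][0:130,160:480][...,::-1],(640,260)),cv2.resize(s['color'][145:195,380:476][...,::-1],(640,333),interpolation=cv2.INTER_CUBIC)])
cv2.imwrite('pics/m6.png',M)
```

```text
(no output)
```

View pics/m6.png

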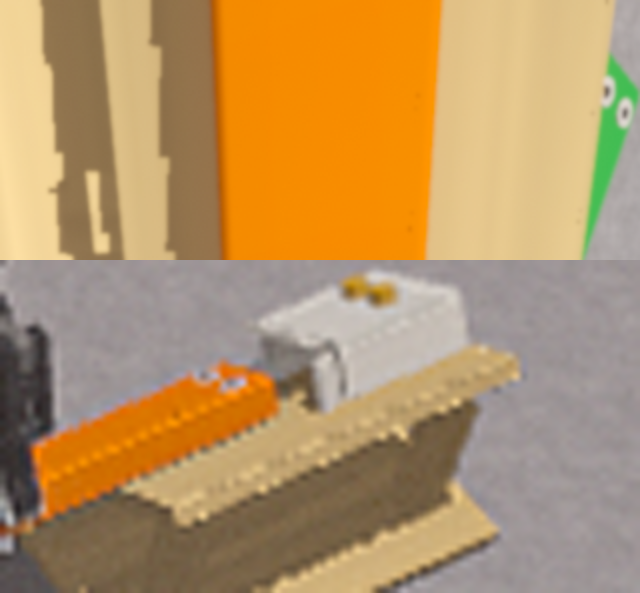

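The slat lies flat on the deck with its lower edge on the cleat (about 8 N against it), inserts up, insert end just before the lip. Sliding in, in stages.

>>> send_rows(rows=[0,0.03,0,0,0,0,0,0,0.06,0,0,0,0,0,0,0.09,0,0,0,0,0,0,0.12,0,0,0,0,0,0,0.12,0,0,0,0,0])

```text
time_s: 14.72
eef_pos: [576.7, 119.5, 109.5]
orientation: [0.206, 0.646, 0.701, 0.221]
force: [0.3, -9.7, 16.7]
gripper_width: 43.7
```

>>> send_rows(rows=[0,0.0,0,-0.004,0,0,0,0,0.02,0,-0.004,0,0,0,0,0.04,0,-0.004,0,0,0,0,0.06,0,-0.004,0,0,0,0,0.06,0,-0.004,0,0,0])

```text
time_s: 15.35
eef_pos: [575.4, 132.1, 110.1]
orientation: [0.205, 0.646, 0.701, 0.222]
force: [7.6, -4.8, 7.8]
gripper_width: 43.3
```

Run:
```python
from h import *
j=[582.5,255.5,.087];r=DECK(j[2]);o=telemetry.get_obs();np.set_printoptions(suppress=True,precision=3)
print(r.inv().apply(o['eef_pos']-np.array([j[0],j[1],88])),'F',r.inv().apply(o['force']),'T',o['torque'],((r*D0).inv()*q2r(o['orientation'])).as_rotvec(),o['joint_positions'])
```

```text
[  -1.9   -122.348   28.252] F [10.357 -5.415  2.316] T [-0.292 -1.815 -1.447] [-0.003 -0.004  0.003] [ 0.002  0.427 -0.406  2.215  1.838  0.313 -1.992]
```

>>> send_rows(rows=[0,0.03,0.003,0,0,0,0,0,0.06,0.003,0,0,0,0,0,0.09,0.003,0,0,0,0,0,0.12,0.003,0,0,0,0,0,0.12,0.003,0,0,0,0])

```text
time_s: 15.98
eef_pos: [573.6, 156.6, 110.2]
orientation: [0.205, 0.645, 0.702, 0.222]
force: [9.1, -3.7, 6.2]
gripper_width: 43.4
```

```bash
cat > st.py <<'E'
from h import *
j=[582.5,255.5,.087];r=DECK(j[2]);o=telemetry.get_obs();np.set_printoptions(suppress=True,precision=3)
print(o['time_s'],r.inv().apply(o['eef_pos']-np.array([j[0],j[1],88])),'F',r.inv().apply(o['force']),'T',r.inv().apply(o['torque']),((r*D0).inv()*q2r(o['orientation'])).as_rotvec(),o['joint_positions'],o['gripper_width'])
E
python3 st.py
```

```text
15.975 [ -1.505 -97.748  28.215] F [10.716 -4.502  0.094] T [-0.667 -1.734 -0.717] [-0.002 -0.003  0.002] [-0.046  0.435 -0.415  2.201  1.778  0.344 -1.974] 43.380101981350506
```

>>> send_rows(rows=[0,0.03,0.003,0.002,0,0,0,0,0.06,0.003,0.002,0,0,0,0,0.09,0.003,0.002,0,0,0,0,0.12,0.003,0.002,0,0,0,0,0.14,0.003,0.002,0,0,0,0,0.14,0.003,0.002,0,0,0])

```text
time_s: 16.73
eef_pos: [571.7, 182.8, 110.2]
orientation: [0.206, 0.646, 0.701, 0.221]
force: [-4.7, -13.4, 22.1]
gripper_width: 43.4
```

>>> send_rows(rows=[0,0.01,0,0,0,0,0,0,0.02,0,0,0,0,0,0,0.02,0,0,0,0,0])

```text
time_s: 17.1
eef_pos: [571.5, 186.2, 110.3]
orientation: [0.206, 0.646, 0.701, 0.221]
force: [-5.4, -17.0, 23.4]
gripper_width: 43.8
```

```bash
python3 st.py
```

```text
17.1 [ -1.163 -68.074  28.016] F [  7.775 -16.486  23.086] T [-3.395 -0.834 -0.122] [-0.003 -0.007  0.003] [-0.102  0.449 -0.429  2.18   1.708  0.391 -1.955] 43.835779232302635
```

>>> send_rows(rows=[0,0,0,-0.003,0,0,0,0,0.01,0,-0.003,0,0,0,0,0.01,0,-0.003,0,0,0])

```text
time_s: 17.48
eef_pos: [571.0, 190.0, 110.5]
orientation: [0.205, 0.645, 0.702, 0.221]
force: [7.9, -4.6, 5.2]
gripper_width: 43.8
```

>>> send_rows(rows=[0,0.01,0,0,0,0,0,0,0.01,0,0,0,0,0])

```text
time_s: 17.73
eef_pos: [570.8, 192.0, 110.5]
orientation: [0.205, 0.645, 0.702, 0.221]
force: [8.6, -4.3, 4.7]
gripper_width: 43.6
```

```bash
python3 st.py
```

```text
17.725 [ -1.112 -62.235  28.285] F [ 9.437 -5.016 -0.896] T [-1.109 -1.626 -0.26 ] [-0.002 -0.003  0.002] [-0.11   0.451 -0.433  2.176  1.699  0.395 -1.951] 43.6138456246393
```

Friction is only about 5 N, so it isn't at the stop yet. Continuing in small steps.

>>> send_rows(rows=[0,0.01,0,0,0,0,0,0,0.01,0,0,0,0,0])

```text
time_s: 17.98
eef_pos: [570.9, 192.3, 110.4]
orientation: [0.206, 0.646, 0.701, 0.221]
force: [8.1, -12.3, 6.8]
gripper_width: 43.4
```

>>> send_rows(rows=[0,0.01,0,0,0,0,0,0,0.01,0,0,0,0,0])

```text
time_s: 18.23
eef_pos: [570.9, 192.4, 110.3]
orientation: [0.207, 0.647, 0.7, 0.22]
force: [3.8, -22.2, 12.9]
gripper_width: 43.4
```

```bash
python3 st.py
```

```text
18.225 [ -1.138 -61.87   28.037] F [  8.941 -22.485   9.53 ] T [-4.621 -1.242  0.096] [-0.002 -0.01   0.004] [-0.115  0.453 -0.432  2.175  1.69   0.404 -1.949] 43.36822355819929
```

Firm stop: y force rises to 22 N with no motion, and the TCP is exactly where home was predicted. Easing the push, opening, and retreating along the deck normal.

>>> send_rows(rows=[0,-0.012,0.002,-0.001,0,0,0,0,-0.012,0.002,-0.001,0,0,0,1,-0.012,0.002,-0.001,0,0,0,1,-0.012,0.002,-0.001,0,0,0,1,-0.012,0.002,-0.001,0,0,0,1,-0.012,0.002,-0.001,0,0,0,1,-0.012,0.002,-0.001,0,0,0,1,-0.012,0.002,-0.05,0,0,0,1,-0.012,0.002,-0.15,0,0,0,1,-0.012,0.002,-0.35,0,0,0,1,-0.012,0.002,-0.5,0,0,0,1,-0.012,0.002,-0.5,0,0,0])

```text
time_s: 19.73
eef_pos: [512.1, 190.3, 193.7]
orientation: [0.204, 0.644, 0.703, 0.223]
force: [0.2, -0.8, 0.1]
gripper_width: 85.5
```

Run:
```python
from h import *
w=snap('wrist','w7');s=snap('scene','s7')
M=np.vstack([w['color'][0:260][...,::-1],cv2.resize(s['color'][145:195,380:476][...,::-1],(640,333),interpolation=cv2.INTER_CUBIC)])
cv2.imwrite('pics/m7.png',M)
```

```text
(no output)
```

View pics/m7.png

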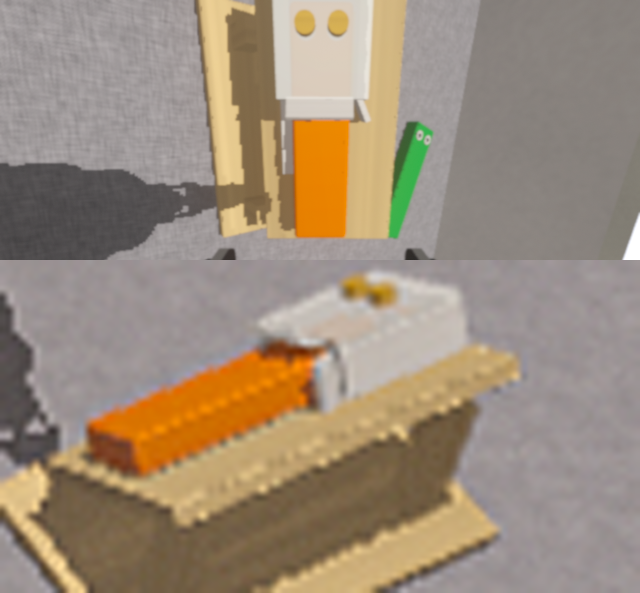

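The slat is in the pocket beneath the roof. In the wrist view its plain end is at row 237 (px 295–346), deck edge at row 238, and cleat at columns 283–293. One numeric check of "home".

Run:
```python
from h import *
w=load('w7');np.set_printoptions(suppress=True,precision=1)
def fitall(px,M):
    return fit([(w,np.array(M,float),px)],88,[583,255,.09],.6109)
# fit jig in this picture from deck near edge corner uphill, cleat end, uphill edge
j,r=fitall([(391,238.5),(283.5,173),(403,30)],[(65,-100,0),(-32.5,-35,10),(65,50,0)])
print(j,r.tolist())
for q in (j,[582.5,255.5,.087]):
    rr=DECK(q[2]);print(proj(w,rr.apply([(-22.5,-90,22),(22.5,-90,22),(-22.5,-94,22),(65,-100,0),(-51,-100,0),(-32.5,-35,10),(-22.5,-35,10),(65,-60,0)])+[q[0],q[1],88]).tolist())
```

```text
[575.6 264.7   0.2] [[1.4074125983823933, -15.206233452340143], [-2.0621981583304887, -7.7842318146007585], [-6.801783929628414, 16.333396109279732]]
[[298.14344372442366, 229.3937679777663], [349.7657097277827, 226.21024872178913], [298.5592489584852, 233.53149101429372], [392.4074125983824, 223.29376654765986], [271.0149523373456, 230.7787547529215], [281.4378018416695, 165.21576818539924], [293.19053874655583, 164.44368202376296], [393.2470966093682, 182.86880929659088]]
[[297.05647831909204, 237.76002738371668], [348.37712853772985, 237.7034763313082], [297.16161022678114, 241.93355284363253], [390.01726973661454, 237.67576951703603], [269.32924040696713, 237.80457018432992], [284.9952692902574, 173.2838522369891], [296.61056092310304, 173.27838159990372], [393.1035175202868, 197.76616519733773]]
```

Run:
```python
from h import *
print(telemetry.get_obs()['time_s'],telemetry.get_obs()['force']); print(ctrl.job_done())
```

```text
19.825 [ 0.54386226 -0.37210793 -0.23650172]
the job is handed in; nothing more can be done
None
```

The orange slat is home in the jig pocket, inserts up and let go, and the job was handed in at 19.8 s. I drew it out of the magazine by its insert end, set it flat on the open bench and released it. I then re-gripped it about 62 mm to the plain-end side of its centre, laid it on the deck against the cleat and slid it in.

- **At the stop:** the slat stopped moving while the push rose to 22 N, with the tool within 1 mm of the predicted home position. The biggest contact force I read was about 29 N at the wrist, while sliding.
- **After release:** in the wrist picture the plain end sits at row 237, against 237.7 predicted for home. The lower edge is beside the cleat, and the gripper is clear.
- **Bystanders:** I never approached the grey slat, drill, jar or mallet. The grey slat was seen in place after the pull, but I did not take a final picture of any of the four.

**Checks that failed or disagreed:**
- **First reach over the deck:** the arm stopped about 30 mm short at joint 6's limit, so I went round by a reachable pose.
- **Arm kinematics:** my attempt to identify them from the readings did not fit.
- **Jig position:** the first estimate was about 2.5 mm off in the wrist view and I corrected it.
- **Last jig re-fit:** a three-point fit on the final picture left 8–16 px errors on those points. I ignored it because the earlier jig pose matched the picture within 2 px.

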